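# Re-space the paint rack divider and rack the wide jar

## Robot

A 6-joint arm with a two-finger parallel gripper is mounted at the origin on the work surface. World frame = base frame: x ahead of the robot, y to its left, z up, the work surface at z = 0. Lengths are in m, angles in rad, forces in N, time in s.
With the tool pointing down it reaches from about 0.275 to 0.825 m from the base axis. Payload 5.2 kg.
Tool frame: the origin (TCP) lies on the mounting face of the last link; the fingertips stand 186 mm ahead of it and the grasp point (between the pads) lies 167 mm ahead of it; z points along the fingers, y is the line along which they close (so a half turn about z gives the same grasp; the last joint's range is limited). The gripper opens to 93 mm and grips with 3 to 60 N. Pads are 15 mm wide; open, the fingers measure 128 mm over their backs; the gripper's body (75 mm by 188 mm) begins 65 mm behind the grasp point.
Start: joints at [1.126, 0.259, 1.535, -0, 1.348, -0.203], TCP at [0.132, 0.534, 0.405] pointing down, gripper open.
Joint ranges: [-3.14, 3.14], [-0.91, 2.08], [0.19, 2.58], [-1.22, 4.36], [0.22, 2.71], [-3.12, 3.12]. Speed limits (rad/s): [2.57, 2.57, 3.14, 3.14, 3.14, 3.14].

## Interface

Orientations are given as a rotation vector (axis times angle).
In Python, from station import status, imaging, ticket gives the robot as it stands.
- The arm moves only by the tool jog_arm, never from a script. Its argument "plan" is one flat list of numbers, 5 for each row, row after row: the gripper command: -1 is shut, 1 is fully open, values between are in proportion, then the shift along the tool's x, y, z in cm, then the turn about the tool's z in rad. A call has 1 to 12 rows; each row is the pose to reach, as a shift and turn from the pose commanded when the call began, along the tool's axes at that moment; what a row does not reach only later rows make up. A row lasts 1/10 s, in which the tool goes at most 50 mm and 8.59 degrees, less where a joint would pass 70% of its speed; a pose out of reach is approached as far as the arm can. A call with a gripper value outside its range is refused whole. The fingers move at their own pace and stop on an object; "squeeze" is the grip in N (left out, the last holds). Time passes only in rows, so rows that repeat a pose let the fingers close. It gives the time, the measured TCP pose, the force, the opening and the grip force at its end, in the units of the state.
- status.state(): the state, without advancing time (a new reading comes with each control period).
- imaging.get_image(name): name is "scene" or "side" or "wrist"; returns a dict with "img" (480x640x3 uint8, red, green, blue), "range_z" (480x640 float32, m along the optical axis (not along the pixel's ray), 0 where there is no reading), "mtx" (3x3 intrinsics, pixels), "R" (3x3) and "t" (3): a world point X has camera coordinates R X + t. Camera axes: x right, y down, z forward; pixel columns grow to the right and rows downward; lengths in m; the calibration is good to about 2 mm. The wrist camera is an equidistant fisheye: a pixel r from the principal point sees the ray r / f radians off the axis. A picture is of the moment at which its call begins.
- ticket.hand_in(): hands the job in; it is judged then, once.
The state is a dict: "time_s": time; "joints": joint angles; "joint_vel": joint speeds; "tau": joint torques, N m; "tool_pos": TCP position; "orientation": TCP orientation; "force": force on the tool from outside, world axes, zero at the start; "moment": the same for the moment, N m; "grip_width": opening from 0.0 (shut) to 1.0 (fully open); "finger_force": force on a finger pad.
Only numpy, scipy, OpenCV 4.12 (cv2) and the standard library are available. Lean on these libraries where they do the work, as an engineer would, in place of code of your own. Each camera call takes 0.05 s, during which the arm holds its last target. There are 200 camera calls.

## Task

The divider in the sloping aluminium paint rack stands so close to the rack's left end wall that the wide paint jar does not fit between them. Lift the divider by its black knob out of its notch, carry it two notches to the right (away from that end wall) and let it drop fully into that notch, then set the wide jar down gently on the sloping deck, standing square on it in the bay you have opened. Leave the narrow jar, the figure holder and the bowl of brushes where they stand.

Things in the scene. Friction and masses are not known exactly. Their poses are not given: they have to be found in the camera images.
- bay (a point): Point on the sloping deck's top face, midway across the 82 mm bay that is opened, 34 mm up from the deck's lower edge, which has a 12 mm high lip. Axes: x up the slope (away from robot), y along the rack to its left, z square out of the deck. Deck: fixed aluminium plate, 150 mm (x) by 310 mm (y), sloping 28 degrees up away from the robot; the rack is turned up to 0.25 rad.
- end_wall (a point): Middle of the top inner edge of the rack's left end wall (105 mm long up the slope, 4 mm thick, 39 mm high above the deck); deck axes as bay, from which it is 18.5 mm up the slope and 41 mm to the left. Two white dropper bottles (33 mm wide, 82 mm high) are fixed near the deck's other end.
- third_notch (a point): Middle of the third notch of the notched rail, where the divider belongs, level with the tops of the teeth (14 mm above the deck); deck axes. The rail lies along the deck's upper edge: teeth 12 mm wide (y) and 24 mm long (x), notches 14 mm wide, pitch 26 mm. Four notches counted from the left (+y); the divider starts in the first.
- knob (a point): Centre of the divider's knob, a black block 40 (deck x) by 16 (deck y) by 36 mm (deck z) above the rail, 58 mm above the deck when down; deck axes. Under it a steel plate 4 mm thick and 42 mm high runs 110 mm down the slope to the lip, and an 8 mm round pin sits in the notch with 3 mm play either side. It can only lift square to the deck and slide along the rack, not turn.
- carriage (a joint): Travel of the divider along the rack to the right (deck -y), m: 0 at the centre of the starting notch, 0.026, 0.052 and 0.078 at the next ones. Slides with about 1 N friction when lifted, and stays where it is. It starts up to 2.5 mm off the notch's centre.
- divider (a joint): Lift of the divider square to the deck, m: 0 fully down in a notch, 0.030 highest. It must be lifted more than 12 mm to pass the teeth. Its weight and a light spring (about 3 N together) bring it down when released; let go over a tooth it rests there at 12 mm.
- wide_jar_center (a point): Centre (half-way up) of the wide paint jar, a closed white plastic cylinder with a black lid, 60 mm in diameter and 78 mm high, about 0.25 kg, standing loose on the bench; z is its axis.
- narrow_jar_center (a point): Centre (half-way up) of the narrow paint jar, like the wide one but 45 mm in diameter and 78 mm high; to be left alone. The two jars may have changed places.
- figure_holder: Wooden handle 44 mm in diameter with a steel spring clip and a grey figure on top, 120 mm high in all, standing loose; origin at the centre of its underside; to be left alone.
- brush_bowl: Stainless steel bowl, 112 mm wide and 50 mm high, with brushes standing up to 155 mm high; loose; origin at the centre of its underside; to be left alone.
Things that resemble listed ones, but are neither listed nor needed, are in the scene too. What is shaped like the part that bears wide_jar_center but purple is not meant.

How it is judged:
By the outcome, as a careful person would: the job done as asked, in the order asked, and still so for the second after the job is handed in, with the robot touching nothing.
It also fails if it takes over 54 s, if anything falls off the work surface, if the arm or the gripper's body presses on something with over 40 N, if the wrist force passes 120 N, or if a joint passes its speed limit or range.

## Working session

There is one attempt and no reset: what is moved stays moved. The work goes in short steps, Python scripts to look and compute and a tool call to move; the robot and the scene stay as the last step left them, time stands still between calls to the robot, and variables do not carry over. Pictures are saved under pics/ and viewed, at most 10 in all, crops included, and the job is handed in when it is done.

Besides the shell and the picture viewer there is one more tool, called after "Emit:" by a JSON object that holds its "op" and its "data". jog_arm: Moves the arm, as the interface text tells. Its arguments: {"type":"object","properties":{"plan":{"type":"array","items":{"type":"number"}},"squeeze":{"type":"number"}},"required":["plan"]}

```bash
mkdir -p pics; ls; cat > h.py <<'E'
import numpy as np,cv2
from station import status,imaging,ticket
from scipy.spatial.transform import Rotation as Ro
def cloud(d):
    z=d["range_z"];v,u=np.mgrid[:480,:640];K=d["mtx"]
    c=np.stack([(u-K[0,2])/K[0,0]*z,(v-K[1,2])/K[1,1]*z,z],-1)
    return (c-d["t"])@d["R"]
E
python3 - <<'E'
from h import *
for n in ["scene","side"]:
    d=imaging.get_image(n);np.savez(n+"0.npz",**d)
    cv2.imwrite(f"pics/{n}0.png",d["img"][:,:,::-1]);print(n,d["mtx"],d["R"],d["t"],(d["range_z"]>0).mean())
print(status.state())
E
```

```text
pics
scene [[468.44606626   0.         309.99376491]
 [  0.         468.44606626 242.18953791]
 [  0.           0.           1.        ]] [[-3.86763257e-01  9.22179040e-01  3.29315426e-05]
 [ 7.97030362e-01  3.34293678e-01 -5.02981449e-01]
 [-4.63849959e-01 -1.94508496e-01 -8.64297206e-01]] [ 0.27210722 -0.38284794  1.38269257] 0.9960709635416667
side [[527.43634208   0.         314.31568374]
 [  0.         527.43634208 230.79241708]
 [  0.           0.           1.        ]] [[ 0.94477852 -0.32770801 -0.00100083]
 [-0.19584072 -0.56215268 -0.80351153]
 [ 0.26275454  0.75933644 -0.59528835]] [-0.55529464  0.17061239  1.19847902] 0.9960286458333333
{'time_s': 0.1, 'joints': array([ 1.12618937e+00,  2.59289261e-01,  1.53593787e+00,  7.47111397e-06,
        1.34800130e+00, -2.02838971e-01]), 'joint_vel': array([-0.00131548, -0.00212075, -0.00292177,  0.00023245, -0.00204835,
       -0.00071258]), 'tau': array([ 1.09802659e-03, -4.38213086e+01, -2.84646249e+01,  7.18848919e-02,
        3.62792064e-02, -3.42947635e-05]), 'tool_pos': array([0.13159952, 0.5338411 , 0.40400465]), 'orientation': array([-3.78782900e-01, -3.11814200e+00,  2.43196058e-03]), 'force': array([ 0.07690101, -0.46897858,  0.71458394]), 'moment': array([ 0.01981997,  0.00385001, -0.07322513]), 'finger_force': 0.0, 'grip_width': 0.9970454556205322}
```

View pics/scene0.png

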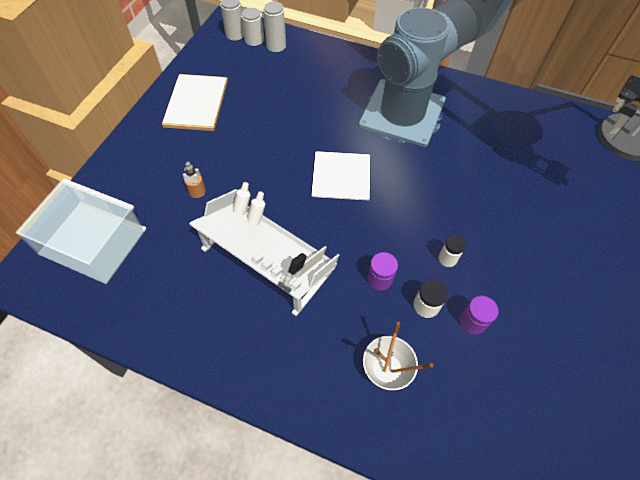

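View pics/side0.png

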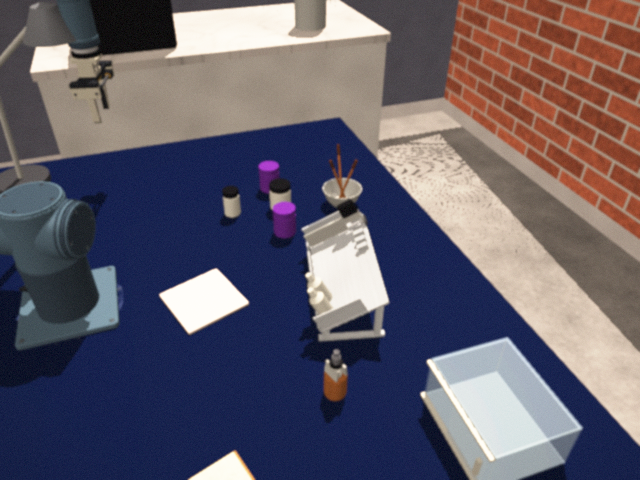

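The scene view shows the rack around (265,245) with the black knob at (297,263) and the left wall near (325,270). The wide jar is at (430,298) and the narrow one at (452,250), with purple decoys at (382,270) and (480,315), the bowl at (390,362) and the figure holder at (194,182). The side view agrees. Next I'll measure these points with depth.

```bash
cat > m.py <<'E'
from h import *
for n in ["scene","side"]:
    d=dict(np.load(n+"0.npz"));P=cloud(d);im=d["img"].astype(int)
    hsv=cv2.cvtColor(d["img"],cv2.COLOR_RGB2HSV).astype(int)
    ok=d["range_z"]>0
    reg=ok&(P[...,0]>.2)&(P[...,0]<1)&(P[...,1]>-.6)&(P[...,1]<.6)&(P[...,2]>.015)
    tab=ok&(P[...,0]>.3)&(P[...,0]<.8)&(abs(P[...,1])<.4)&(P[...,2]<.012)
    print(n,"table z",np.median(P[tab][:,2]))
    # blobs over table
    k,L,S,C=cv2.connectedComponentsWithStats(reg.astype(np.uint8))
    for i in range(1,k):
        if S[i,4]<80: continue
        m=L==i;q=P[m];top=q[:,2]>np.percentile(q[:,2],99)-.006
        lo,hi=q.min(0),q.max(0)
        print(i,S[i],"lo",lo.round(3),"hi",hi.round(3),"topctr",((q[top][:,:2].min(0)+q[top][:,:2].max(0))/2).round(4),"topext",np.ptp(q[top][:,:2],axis=0).round(3),"ztop",np.median(q[top][:,2]).round(4),"rgb",np.median(im[m],0))
    np.save(n+"_L.npy",L)
E
python3 m.py
```

```text
scene table z -0.00016967651040868706
2 [181  99  38  28 371] lo [ 0.2   -0.598  0.015] hi [ 0.297 -0.484  0.023] topctr [ 0.2487 -0.541 ] topext [0.097 0.114] ztop 0.0165 rgb [247. 247. 245.]
6 [170 111  21  14  99] lo [ 0.261 -0.599  0.015] hi [ 0.312 -0.55   0.02 ] topctr [ 0.2865 -0.5745] topext [0.051 0.05 ] ztop 0.0167 rgb [247. 247. 246.]
10 [183 162  21  34 459] lo [ 0.469 -0.435  0.015] hi [ 0.51  -0.393  0.119] topctr [ 0.4864 -0.4143] topext [0.011 0.011] ztop 0.1166 rgb [165. 123.  92.]
11 [ 189  183  150  128 7340] lo [ 0.488 -0.326  0.016] hi [0.707 0.008 0.18 ] topctr [ 0.6525 -0.0494] topext [0.039 0.021] ztop 0.1695 rgb [240. 240. 237.]
12 [  43  189   99   93 5337] lo [ 0.636 -0.6    0.015] hi [ 0.807 -0.473  0.11 ] topctr [ 0.7214 -0.5374] topext [0.169 0.125] ztop 0.1041 rgb [217. 229. 227.]
13 [439 235  27  30 533] lo [0.407 0.222 0.015] hi [0.453 0.266 0.083] topctr [0.4298 0.2447] topext [0.043 0.043] ztop 0.0777 rgb [64. 62. 68.]
14 [368 253  29  36 812] lo [0.514 0.081 0.015] hi [0.576 0.14  0.082] topctr [0.5434 0.1101] topext [0.059 0.059] ztop 0.0778 rgb [
[... 727 characters left out ...]
7] topctr [0.5534 0.2242] topext [0.083 0.289] ztop 0.0794 rgb [ 88.  34. 106.]
3 [222 185  19  29 422] lo [0.405 0.218 0.015] hi [0.45  0.27  0.083] topctr [0.4275 0.2445] topext [0.043 0.05 ] ztop 0.0793 rgb [124.5 114.5 103. ]
4 [ 425  337  126  110 6927] lo [ 0.633 -0.6    0.015] hi [ 0.805 -0.473  0.11 ] topctr [ 0.7196 -0.5371] topext [0.171 0.126] ztop 0.1046 rgb [175. 186. 196.]
5 [324 349  24  48 850] lo [ 0.463 -0.438  0.015] hi [ 0.506 -0.4    0.121] topctr [ 0.4859 -0.4145] topext [0.01 0.01] ztop 0.1167 rgb [129.   77.   52.5]
8 [194 452  54  28 529] lo [ 0.205 -0.535  0.015] hi [ 0.288 -0.483  0.02 ] topctr [ 0.2466 -0.509 ] topext [0.083 0.053] ztop 0.0162 rgb [254. 253. 242.]
```

```bash
cat > m2.py <<'E'
from h import *
s=28*np.pi/180
best=None
pts=[];cols=[]
for n in ["scene","side"]:
    d=dict(np.load(n+"0.npz"));P=cloud(d)
    m=(d["range_z"]>0)&(P[...,0]>.45)&(P[...,0]<.72)&(P[...,1]>-.34)&(P[...,1]<.02)&(P[...,2]>.012)
    pts.append(P[m]);cols.append(d["img"][m].astype(int))
rng=np.random.default_rng(0)
for q,c,n in zip(pts,cols,["scene","side"]):
    b=0
    for _ in range(1500):
        a=q[rng.choice(len(q),3,False)];nn=np.cross(a[1]-a[0],a[2]-a[0]);l=np.linalg.norm(nn)
        if l<1e-5: continue
        nn/=l; nn*=np.sign(nn[2])
        if abs(np.degrees(np.arccos(nn[2]))-28)>4: continue
        k=(abs((q-a[0])@nn)<.002).sum()
        if k>b:b,N,o=k,nn,a[0]
    inl=q[abs((q-o)@N)<.003];ct=inl.mean(0);N=np.linalg.svd(inl-ct,full_matrices=False)[2][2];N*=np.sign(N[2])
    yaw=np.arctan2(-N[1],-N[0])
    print(n,b,"tilt",np.degrees(np.arccos(N[2])),"yaw",yaw,"d",N@ct)
    R=(Ro.from_euler('z',yaw)*Ro.from_euler('y',-s)).as_matrix()
    off=np.median(inl@R[:,2])
    D=q@R-np.array([0,0,off])
    dk=D[abs(D[:,2])<.003]
    print(" deck x pct",np.percentile(dk[:,0],[0,.5,1,2,98,99,99.5,100]).round(4)," y",np.percentile(dk[:,1],[0,1,99,100]).round(4))
    kn=D[(c.max(1)<60)&(D[:,2]>.03)]
    print(" knob",len(kn),kn.min(0).round(4),kn.max(0).round(4),np.percentile(kn,[3,97],axis=0).round(4).tolist())
    W=D[(D[:,2]>.034)&(D[:,2]<.0415)&(c.max(1)>90)]
    h,e=np.histogram(W[:,1],np.arange(W[:,1].min()-.001,W[:,1].max()+.002,.002));print([(round(x+.001,3),int(k)) for x,k in zip(e,h) if k>3])
    np.savez(n+"_deck.npz",R=R,off=off,D=D,c=c)
E
python3 m2.py
python3 - <<'E'
import cv2
a=cv2.imread("pics/scene0.png")[180:315,185:345];cv2.imwrite("pics/c1.png",cv2.resize(a,None,fx=4.5,fy=4.4,interpolation=cv2.INTER_CUBIC))
E
```

```text
scene 3801 tilt 27.955349186186577 yaw -0.24229738612537657 d -0.22591277225948359
 deck x pct [0.509  0.5114 0.5121 0.5136 0.6629 0.6639 0.6645 0.6689]  y [-0.1654 -0.161   0.1433  0.1455]
 knob 203 [0.6256 0.1023 0.045 ] [0.6651 0.1164 0.0776] [[0.6285, 0.1038, 0.0473], [0.6637, 0.1159, 0.077]]
[(np.float64(-0.165), 4), (np.float64(-0.163), 31), (np.float64(-0.161), 36), (np.float64(-0.159), 13), (np.float64(-0.117), 5), (np.float64(-0.113), 9), (np.float64(-0.069), 7), (np.float64(-0.067), 5), (np.float64(0.105), 5), (np.float64(0.107), 13), (np.float64(0.109), 48), (np.float64(0.139), 7), (np.float64(0.141), 23), (np.float64(0.143), 48)]
side 3416 tilt 27.911216013588874 yaw -0.23661064059873368 d -0.2235391822074015
 deck x pct [0.5082 0.5123 0.5137 0.5167 0.6601 0.6611 0.6617 0.6683]  y [-0.1714 -0.1687  0.1063  0.1394]
 knob 226 [0.6232 0.0914 0.0409] [0.6627 0.1105 0.0777] [[0.6255, 0.0938, 0.045], [0.6615, 0.1066, 0.0763]]
[(np.float64(-0.17), 7), (np.float64(-0.168), 26), (np.float64(-0.166), 63), (np.float64(-0.164), 50), (np.float64(-0.162), 7), (np.float64(-0.146), 11), (np.float64(-0.144), 9), (np.float64(-0.142), 6), (np.float64(-0.14), 4), (np.float64(-0.096), 9), (np.float64(0.1), 9), (np.float64(0.102), 41), (np.float64(0.104), 47), (np.float64(0.106), 28), (np.float64(0.108), 13), (np.float64(0.134), 8), (np.float64(0.136), 25), (np.float64(0.138), 32), (np.float64(0.14), 20), (np.float64(0.142), 7), (np.float64(0.144), 4)]
```

View pics/c1.png

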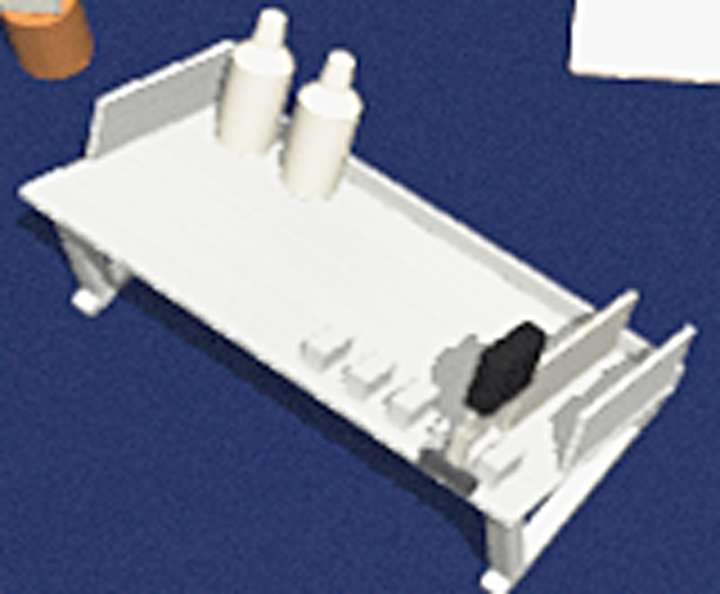

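The crop shows the knob, the divider plate just inside the left wall, and the teeth along the upper edge. Next I'll combine the two views in one deck frame and compute the targets.

```bash
cat > m3.py <<'E'
from h import *
s=28*np.pi/180;yaw=-.2395
R=(Ro.from_euler('z',yaw)*Ro.from_euler('y',-s)).as_matrix()
for n in ["scene","side"]:
    z=np.load(n+"_deck.npz");q=(z["D"]+[0,0,z["off"]])@z["R"].T;c=z["c"];D=q@R
    off=np.median(D[abs(z["D"][:,2])<.003][:,2]);D[:,2]-=off
    dk=D[abs(D[:,2])<.003]
    kn=D[(c.max(1)<60)&(D[:,2]>.045)]
    lo,hi=np.percentile(kn,[2,98],axis=0)
    W=D[(D[:,2]>.034)&(D[:,2]<.041)&(c.max(1)>90)&(D[:,1]>.12)]
    T=D[(D[:,2]>.012)&(D[:,2]<.016)&(D[:,0]>.637)&(D[:,0]<.66)&(D[:,1]<.14)&(D[:,1]>.01)]
    print(n,"off",off,"deckx",np.percentile(dk[:,0],[.5,99.5]),"knob",lo.round(4),hi.round(4),"wall y",np.percentile(W[:,1],[3,25,50,75,97]).round(4),"x",np.percentile(W[:,0],[2,98]).round(4))
    h,e=np.histogram(T[:,1],np.arange(.01,.14,.004));print(" teeth",[(round(x+.002,3),int(k)) for x,k in zip(e,h)])
E
python3 m3.py
```

```text
scene off -0.22632708733112428 deckx [0.51147177 0.66457014] knob [0.6278 0.1017 0.047 ] [0.6641 0.1141 0.0769] wall y [0.138  0.1391 0.1408 0.1414 0.142 ] x [0.5178 0.6178]
 teeth [(np.float64(0.012), 11), (np.float64(0.016), 10), (np.float64(0.02), 10), (np.float64(0.024), 0), (np.float64(0.028), 0), (np.float64(0.032), 0), (np.float64(0.036), 9), (np.float64(0.04), 9), (np.float64(0.044), 12), (np.float64(0.048), 3), (np.float64(0.052), 0), (np.float64(0.056), 0), (np.float64(0.06), 3), (np.float64(0.064), 11), (np.float64(0.068), 11), (np.float64(0.072), 8), (np.float64(0.076), 0), (np.float64(0.08), 0), (np.float64(0.084), 0), (np.float64(0.088), 8), (np.float64(0.092), 11), (np.float64(0.096), 4), (np.float64(0.1), 0), (np.float64(0.104), 0), (np.float64(0.108), 1), (np.float64(0.112), 4), (np.float64(0.116), 12), (np.float64(0.12), 12), (np.float64(0.124), 9), (np.float64(0.128), 0), (np.float64(0.132), 0), (np.float64(0.136), 0)]
side off -0.2245719896132779 deckx [0.51217212 0.66185   ] knob [0.6245 0.0954 0.0458] [0.6616 0.1094 0.0769] wall y [0.1351 0.1378 0.1388 0.1406 0.1452] x [0.5163 0.6123]
 teeth [(np.float64(0.012), 5), (np.float64(0.016), 10), (np.float64(0.02), 5), (np.float64(0.024), 0), (np.float64(0.028), 0), (np.float64(0.032), 0), (np.float64(0.036), 9), (np.float64(0.04), 6), (np.float64(0.044), 6), (np.float64(0.048), 4), (np.float64(0.052), 0), (np.float64(0.056), 0), (np.float64(0.06), 4), (np.float64(0.064), 9), (np.float64(0.068), 7), (np.float64(0.072), 4), (np.float64(0.076), 0), (np.float64(0.08), 0), (np.float64(0.084), 2), (np.float64(0.088), 7), (np.float64(0.092), 6), (np.float64(0.096), 4), (np.float64(0.1), 6), (np.float64(0.104), 0), (np.float64(0.108), 0), (np.float64(0.112), 4), (np.float64(0.116), 1), (np.float64(0.12), 0), (np.float64(0.124), 0), (np.float64(0.128), 0), (np.float64(0.132), 0), (np.float64(0.136), 0)]
```

```bash
cat > t.py <<'E'
from h import *
s=28*np.pi/180;yaw=-.2395;OFF=-.2255
R=(Ro.from_euler('z',yaw)*Ro.from_euler('y',-s)).as_matrix()
def deck(x,y,z): return R@np.array([x,y,z+OFF])
def go(g):
    """shift cm in current tool axes bringing grasp point to g, and yaw turn to rack"""
    st=status.state();T=Ro.from_rotvec(st["orientation"]).as_matrix()
    e=(np.asarray(g)-(st["tool_pos"]+.167*T[:,2]))@T*100
    v=np.array([-np.sin(yaw),np.cos(yaw),0])@T
    return e.round(2),"turn",np.arctan2(-v[0],v[1]).round(4),"t",round(st["time_s"],2),"F",st["force"].round(1),"w",round(st["grip_width"]*93,1)
kn=deck(.6445,.106,.058);n3=deck(.6445,.055,.058);bay=deck(.546,.098,0);jar=np.array([.567,.2305,.039])
E
python3 - <<'E'
from t import *
print(kn,n3,bay);print(go(kn+[0,0,.06]));print(go(kn));print(go(jar))
print(status.state()["tool_pos"],Ro.from_rotvec(status.state()["orientation"]).as_matrix())
E
```

```text
[ 0.65435382 -0.05067009  0.1546807 ] [ 0.64225576 -0.10021439  0.1546807 ] [ 0.5944203  -0.04427017  0.05722679]
(array([-64.76, -44.2 ,   2.28]), 'turn', np.float64(-0.0023), 't', 0.1, 'F', array([ 0.1, -0.5,  0.7]), 'w', 92.7)
(array([-64.76, -44.2 ,   8.28]), 'turn', np.float64(-0.0023), 't', 0.1, 'F', array([ 0.1, -0.5,  0.7]), 'w', 92.7)
(array([-49.55, -18.97,  19.81]), 'turn', np.float64(-0.0023), 't', 0.1, 'F', array([ 0.1, -0.5,  0.7]), 'w', 92.7)
[0.13159952 0.5338411  0.40400465] [[-9.70915687e-01  2.39420602e-01 -7.10130720e-04]
 [ 2.39421418e-01  9.70914627e-01 -1.47361234e-03]
 [ 3.36663150e-04 -1.60077384e-03 -9.99998662e-01]]
```

Emit:
{"op": "jog_arm", "data": {"plan": [-0.14, -64.8, -44.2, 0, 0, -0.14, -64.8, -44.2, 0, 0, -0.14, -64.8, -44.2, 0, 0, -0.14, -64.8, -44.2, 0, 0, -0.14, -64.8, -44.2, 0, 0, -0.14, -64.8, -44.2, 0, 0, -0.14, -64.8, -44.2, 0, 0, -0.14, -64.8, -44.2, 0, 0, -0.14, -64.8, -44.2, 0, 0, -0.14, -64.8, -44.2, 0, 0, -0.14, -64.8, -44.2, 0, 0, -0.14, -64.8, -44.2, 0, 0], "squeeze": 20}}

```text
time_s: 1.3
tool_pos: [0.5329, 0.0852, 0.4045]
orientation: [-0.379, -3.118, -0.0]
force: [0.7, 0.9, 0.8]
grip_width: 0.431
finger_force: 0.0
```

```bash
python3 -c "
from t import *
print(go(kn+[0,0,.06]))"
```

```text
(array([-15.06, -10.28,   2.27]), 'turn', np.float64(-0.0027), 't', 1.3, 'F', array([0.7, 0.9, 0.8]), 'w', 40.1)
```

Emit:
{"op": "jog_arm", "data": {"plan": [-0.14, -15, -10.3, 0, 0, -0.14, -15, -10.3, 0, 0, -0.14, -15, -10.3, 0, 0, -0.14, -15, -10.3, 0, 0, -0.14, -15, -10.3, 2.3, 0, -0.14, -15, -10.3, 2.3, 0]}}

```text
time_s: 1.9
tool_pos: [0.6526, -0.0499, 0.3776]
orientation: [-0.381, -3.111, -0.002]
force: [-1.1, 0.8, -0.5]
grip_width: 0.429
finger_force: 0.0
```

```bash
python3 -c "
from t import *
print(go(kn));d=imaging.get_image('wrist');print(d['mtx'],d['R'],d['t']);np.savez('w1.npz',**d)
cv2.imwrite('pics/w1.png',d['img'][:,:,::-1])"
```

```text
(array([-0.36, -0.04,  5.59]), 'turn', np.float64(-0.0041), 't', 1.9, 'F', array([-1.1,  0.8, -0.5]), 'w', 39.9)
[[371.64829954   0.         319.33535359]
 [  0.         371.64829954 238.30871025]
 [  0.           0.           1.        ]] [[ 2.40974001e-01  9.70531535e-01 -2.64539640e-04]
 [ 9.29002291e-01 -2.30583776e-01  2.89457883e-01]
 [ 2.80867005e-01 -6.99975822e-02 -9.57190715e-01]] [-0.10902431 -0.64270144  0.1812211 ]
```

View pics/w1.png

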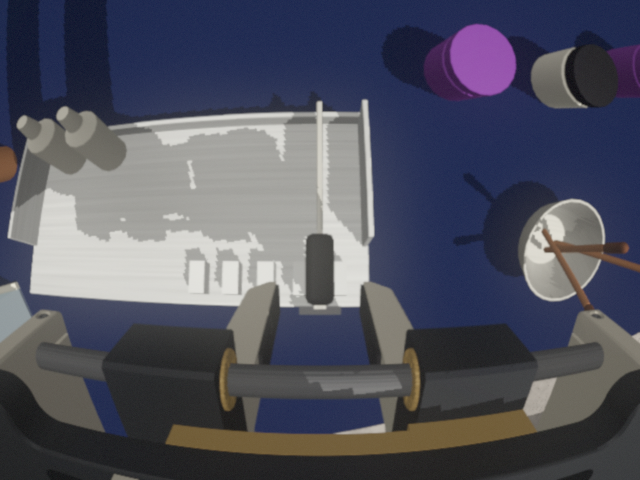

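The knob at (320,268) lies midway between the fingertips at (265,285) and (372,285), so I'll descend and grip.

Emit:
{"op": "jog_arm", "data": {"plan": [-0.14, -0.3, 0, 2.5, 0, -0.14, -0.3, 0, 5.3, 0, -0.14, -0.3, 0, 5.3, 0, -1, -0.3, 0, 5.3, 0, -1, -0.3, 0, 5.3, 0, -1, -0.3, 0, 5.3, 0, -1, -0.3, 0, 5.3, 0, -1, -0.3, 0, 5.3, 0], "squeeze": 25}}

```text
time_s: 2.75
tool_pos: [0.6562, -0.0496, 0.3304]
orientation: [0.379, 3.116, -0.0]
force: [1.2, 0.4, 5.5]
grip_width: 0.171
finger_force: 25.0
```

```bash
python3 -c "
from t import *
print(go(kn),go(n3))"
```

```text
(array([ 0.21, -0.15,  0.87]), 'turn', np.float64(-0.0023), 't', 2.75, 'F', array([1.2, 0.4, 5.5]), 'w', 15.9) (array([ 0.19, -5.25,  0.87]), 'turn', np.float64(-0.0023), 't', 2.75, 'F', array([1.2, 0.4, 5.5]), 'w', 15.9)
```

Emit:
{"op": "jog_arm", "data": {"plan": [-1, 0.47, 0, -0.88, 0, -1, 0.94, 0, -1.77, 0, -1, 0.94, 0, -1.77, 0, -1, 0.94, 0, -1.77, 0]}}

```text
time_s: 3.15
tool_pos: [0.6474, -0.0475, 0.3471]
orientation: [0.379, 3.115, -0.0]
force: [7.8, -0.6, -0.1]
grip_width: 0.171
finger_force: 25.0
```

Emit:
{"op": "jog_arm", "data": {"plan": [-1, 0, -1.3, 0, 0, -1, 0, -2.6, 0, 0, -1, 0, -3.9, 0, 0, -1, 0, -5.25, 0, 0, -1, 0, -5.25, 0, 0, -1, 0, -5.25, 0, 0]}}

```text
time_s: 3.75
tool_pos: [0.6349, -0.0994, 0.3466]
orientation: [0.38, 3.115, -0.001]
force: [4.9, -2.1, -0.5]
grip_width: 0.169
finger_force: 25.0
```

```bash
python3 -c "
from t import *
print(go(n3));d=imaging.get_image('scene');np.savez('s2.npz',**d)
cv2.imwrite('pics/s2.png',cv2.resize(d['img'][150:320,185:345,::-1],None,fx=3.5,fy=3.5,interpolation=cv2.INTER_CUBIC))"
```

```text
(array([-0.67,  0.11,  2.49]), 'turn', np.float64(-0.0034), 't', 3.75, 'F', array([ 4.9, -2.1, -0.5]), 'w', 15.7)
```

View pics/s2.png

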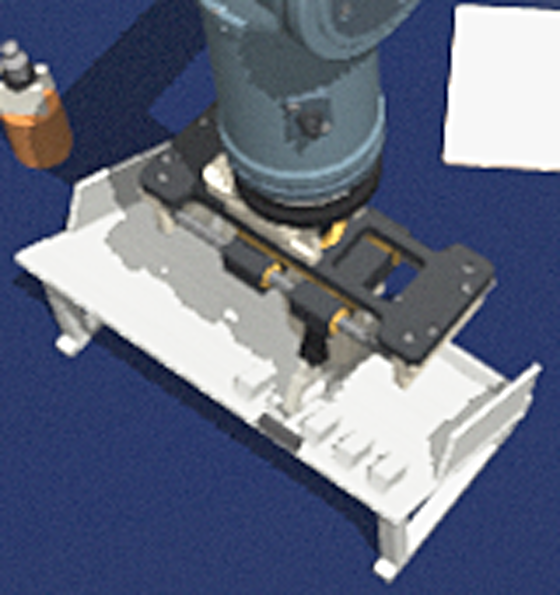

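The divider is up over the third notch. I'll lower it and release.

Emit:
{"op": "jog_arm", "data": {"plan": [-1, -0.2, 0.08, 0.4, 0, -1, -0.5, 0.08, 0.95, 0, -1, -0.8, 0.08, 1.5, 0, -1, -0.94, 0.08, 1.77, 0, -1, -0.94, 0.08, 1.77, 0, -1, -0.94, 0.08, 1.77, 0], "squeeze": 10}}

```text
time_s: 4.4
tool_pos: [0.6439, -0.1001, 0.3299]
orientation: [0.379, 3.116, -0.001]
force: [1.5, -1.5, 6.3]
grip_width: 0.171
finger_force: 10.0
```

```bash
python3 -c "
from t import *
print(go(n3))"
```

```text
(array([ 0.2 , -0.04,  0.82]), 'turn', np.float64(-0.0023), 't', 4.4, 'F', array([ 1.5, -1.5,  6.3]), 'w', 15.9)
```

Same height as before (0.330), so it has dropped in. I'll open, then retreat upward toward the robot.

Emit:
{"op": "jog_arm", "data": {"plan": [-0.3, 0, 0, 0, 0, -0.3, 0, 0, 0, 0, -0.3, 0, 0, 0, 0, -0.3, 0, 0, -4, 0, -0.3, 0, 0, -9, 0, -0.3, 8, 5, -10, 0, -0.3, 11, 9, -10, 0, 1, 14, 13, -10, 0, 1, 14, 17, -10, 0, 1, 14, 21, -10, 0]}}

```text
time_s: 5.4
tool_pos: [0.5545, 0.1229, 0.429]
orientation: [-0.38, -3.118, 0.0]
force: [1.3, -0.6, 1.5]
grip_width: 0.561
finger_force: 0.0
```

```bash
cat > chk.py <<'E'
from t import *
d=imaging.get_image('scene');P=cloud(d);D=P.reshape(-1,3)@R;D[:,2]-=-.2263;c=d["img"].reshape(-1,3).astype(int)
m=(D[:,0]>.5)&(D[:,0]<.67)&(abs(D[:,1])<.2)
kn_=D[m&(c.max(1)<60)&(D[:,2]>.03)&(D[:,2]<.1)]
print("knob",len(kn_),np.percentile(kn_,[2,98],axis=0).round(4) if len(kn_) else "")
print(go(jar))
np.savez('s3.npz',**d);cv2.imwrite('pics/s3.png',d['img'][:,:,::-1])
E
python3 chk.py
```

```text
knob 206 [[0.6278 0.0506 0.0465]
 [0.6645 0.0632 0.0774]]
(array([ 1.13,  9.86, 22.36]), 'turn', np.float64(0.0016), 't', 5.45, 'F', array([-0.7,  3.6,  0.5]), 'w', 56.4)
```

View pics/s3.png

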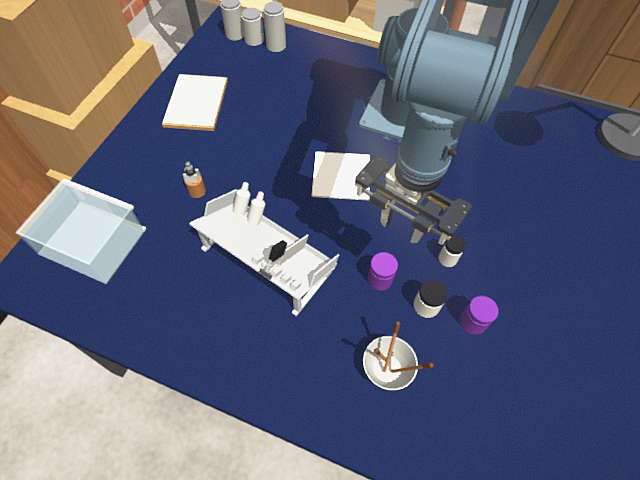

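Knob height is unchanged and it moved 51 mm, so the divider is fully down in the third notch at (277,252). Next is the wide jar.

Emit:
{"op": "jog_arm", "data": {"plan": [1, 1, 5, 4, 0, 1, 1.1, 9.8, 8, 0, 1, 1.1, 9.8, 12, 0, 1, 1.1, 9.8, 12, 0, 1, 1.1, 9.8, 12, 0, 1, 1.1, 9.8, 12, 0]}}

```text
time_s: 6.05
tool_pos: [0.5698, 0.2184, 0.3101]
orientation: [0.38, 3.117, 0.0]
force: [0.3, -0.1, 0.9]
grip_width: 0.997
finger_force: 0.0
```

```bash
python3 -c "
from t import *
print(go(jar+[0,0,.028]))"
```

```text
(array([0.6 , 1.1 , 7.61]), 'turn', np.float64(-0.0028), 't', 6.05, 'F', array([ 0.3, -0.1,  0.9]), 'w', 92.7)
```

Emit:
{"op": "jog_arm", "data": {"plan": [1, 0.6, 1.1, 2, 0, 1, 0.6, 1.1, 5, 0, 1, 0.6, 1.1, 7.6, 0, 1, 0.6, 1.1, 7.6, 0, 1, 0.6, 1.1, 7.6, 0, -1, 0.6, 1.1, 7.6, 0, -1, 0.6, 1.1, 7.6, 0, -1, 0.6, 1.1, 7.6, 0, -1, 0.6, 1.1, 7.6, 0, -1, 0.6, 1.1, 7.6, 0, -1, 0.6, 1.1, 7.6, 0], "squeeze": 12}}

```text
time_s: 7.15
tool_pos: [0.566, 0.2314, 0.233]
orientation: [0.379, 3.118, -0.0]
force: [-0.4, -0.8, 3.4]
grip_width: 0.637
finger_force: 12.0
```

```bash
python3 -c "
from t import *
print(go(jar+[0,0,.028]))"
```

```text
(array([-0.11, -0.06, -0.1 ]), 'turn', np.float64(-0.0021), 't', 7.15, 'F', array([-0.4, -0.8,  3.4]), 'w', 59.2)
```

Emit:
{"op": "jog_arm", "data": {"plan": [-1, 0, 0, -3, 0, -1, 0, 0, -7, 0, -1, 0, 0, -11, 0, -1, 0, 0, -13, 0, -1, 0, 0, -13, 0, -1, 0, 0, -13, 0]}}

```text
time_s: 7.75
tool_pos: [0.5655, 0.2313, 0.3614]
orientation: [-0.379, -3.117, 0.001]
force: [0.5, -0.5, -3.6]
grip_width: 0.645
finger_force: 12.0
```

```bash
python3 -c "
from t import *
a=deck(.583,.098,.080)
print(a,go(a+[0,0,.06]))"
```

```text
[ 0.58967118 -0.0431105   0.14523305] (array([ -8.94, -26.06,  -1.08]), 'turn', np.float64(-0.0022), 't', 7.75, 'F', array([ 0.5, -0.5, -3.6]), 'w', 60.0)
```

Emit:
{"op": "jog_arm", "data": {"plan": [-1, -1, -2, -1, 0, -1, -2, -5, -1, 0, -1, -3, -8.5, -1, 0, -1, -4.5, -12, -1, 0, -1, -6, -15.5, -1, 0, -1, -7, -19, -1, 0, -1, -8, -22, -1, 0, -1, -8.7, -24.5, -1, 0, -1, -8.9, -26.1, -1, 0, -1, -8.9, -26.1, -1, 0, -1, -8.9, -26.1, -1, 0, -1, -8.9, -26.1, -1, 0]}}

```text
time_s: 8.95
tool_pos: [0.5897, -0.0422, 0.3721]
orientation: [-0.377, -3.118, -0.001]
force: [-0.2, 0.4, -2.6]
grip_width: 0.641
finger_force: 12.0
```

```bash
python3 -c "
from t import *
a=deck(.583,.098,.076)
print(go(a))
for n in ['scene','side']:
  d=imaging.get_image(n);np.savez(n+'4.npz',**d)
  im=d['img'][:,:,::-1]
  im=im[150:320,230:390] if n=='scene' else im[150:350,270:430]
  cv2.imwrite('pics/%s4.png'%n,cv2.resize(im,None,fx=2.8,fy=2.8,interpolation=cv2.INTER_CUBIC))
a=cv2.imread('pics/scene4.png');b=cv2.imread('pics/side4.png');a=cv2.resize(a,(400,425));b=cv2.resize(b,(400,500));a=cv2.copyMakeBorder(a,0,75,0,0,0)
cv2.imwrite('pics/b4.png',np.hstack([a,b]))"
```

```text
(array([-0.24, -0.1 ,  6.34]), 'turn', np.float64(-0.0013), 't', 8.95, 'F', array([-0.2,  0.4, -2.6]), 'w', 59.7)
```

View pics/b4.png

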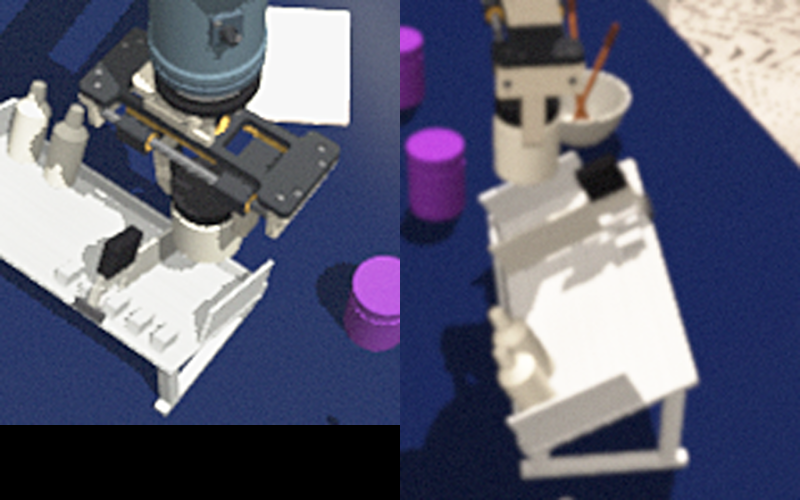

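The jar hangs upright above the bay, between the divider (left pane at (120,260)) and the end wall (240,290). I'll descend.

Emit:
{"op": "jog_arm", "data": {"plan": [-1, -0.24, -0.1, 2, 0, -1, -0.24, -0.1, 4, 0, -1, -0.24, -0.1, 5.5, 0, -1, -0.24, -0.1, 6.2, 0, -1, -0.24, -0.1, 6.2, 0, -1, -0.24, -0.1, 6.2, 0]}}

```text
time_s: 9.65
tool_pos: [0.5923, -0.0446, 0.3113]
orientation: [0.378, 3.118, -0.0]
force: [-0.0, 0.2, -2.3]
grip_width: 0.645
finger_force: 12.0
```

```bash
python3 -c "
from t import *
print(go(deck(.583,.098,.072)),go(deck(.548,.098,.066)))"
```

```text
(array([-0.07,  0.08,  0.62]), 'turn', np.float64(-0.0017), 't', 9.65, 'F', array([-0. ,  0.2, -2.3]), 'w', 59.9) (array([2.74, 0.08, 2.79]), 'turn', np.float64(-0.0017), 't', 9.65, 'F', array([-0. ,  0.2, -2.3]), 'w', 59.9)
```

Emit:
{"op": "jog_arm", "data": {"plan": [-1, -0.1, 0.08, 0.3, 0, -1, -0.1, 0.08, 0.5, 0, -1, -0.1, 0.08, 0.7, 0, -1, -0.1, 0.08, 0.7, 0, -1, -0.1, 0.08, 0.7, 0], "squeeze": 8}}

```text
time_s: 10.15
tool_pos: [0.5932, -0.0444, 0.3042]
orientation: [0.379, 3.118, 0.0]
force: [-0.8, 0.8, 2.1]
grip_width: 0.647
finger_force: 8.0
```

Emit:
{"op": "jog_arm", "data": {"plan": [-1, 0.2, 0, 0.13, 0, -1, 0.37, 0, 0.25, 0, -1, 0.65, 0, 0.42, 0, -1, 0.93, 0, 0.59, 0, -1, 1.2, 0, 0.78, 0, -1, 1.47, 0, 0.97, 0, -1, 1.47, 0, 0.97, 0, -1, 1.47, 0, 0.97, 0]}}

```text
time_s: 10.95
tool_pos: [0.5785, -0.0408, 0.2934]
orientation: [-0.379, -3.117, -0.0]
force: [-0.7, 0.7, -2.6]
grip_width: 0.645
finger_force: 8.0
```

```bash
cat > tilt.py <<'E'
from t import *
import sys
# sides of the white jar body seen by both cameras: fit axis by lid/body points in deck coords
for n in ['scene','side']:
    d=imaging.get_image(n);D=cloud(d)@R;D[...,2]-=(-.2263 if n=='scene' else -.2246)
    np.savez(n+'5.npz',**d)
    j=(D[...,0]>.49)&(D[...,0]<.62)&(D[...,1]>.066)&(D[...,1]<.13)&(D[...,2]>.006)&(D[...,2]<.06)&(d["img"].min(-1)>60)
    q=D[j]
    for a in np.arange(.006,.06,.009):
        w=q[(q[:,2]>a)&(q[:,2]<a+.009)]
        if len(w)>8: print(n,round(a,3),len(w),"x",w[:,0].min().round(4),w[:,0].max().round(4),"y",w[:,1].min().round(4),w[:,1].max().round(4))
print(go(deck(.548,.098,.066)))
a,b=[cv2.imread('/dev/null')]*2
S=np.load('scene5.npz')["img"][170:320,230:350,::-1];T=np.load('side5.npz')["img"][150:270,280:400,::-1]
cv2.imwrite('pics/t%s.png'%sys.argv[1],np.hstack([cv2.resize(S,(400,500),interpolation=2),cv2.resize(T,(400,500),interpolation=2)]))
E
python3 tilt.py 1
```

```text
scene 0.006 81 x 0.5081 0.5821 y 0.0695 0.1269
scene 0.015 69 x 0.5425 0.5834 y 0.0725 0.1264
scene 0.024 76 x 0.5444 0.5856 y 0.0706 0.1265
scene 0.033 72 x 0.5532 0.588 y 0.0765 0.1269
scene 0.042 72 x 0.5593 0.5897 y 0.0695 0.1295
scene 0.051 91 x 0.5647 0.592 y 0.0661 0.1298
side 0.006 21 x 0.5081 0.5129 y 0.0665 0.1297
side 0.024 28 x 0.524 0.584 y 0.0713 0.093
side 0.033 71 x 0.5252 0.5854 y 0.0667 0.0986
side 0.042 63 x 0.5283 0.5875 y 0.0666 0.0957
side 0.051 55 x 0.5308 0.5886 y 0.0691 0.0988
(array([1.27, 0.04, 1.01]), 'turn', np.float64(-0.0022), 't', 11.05, 'F', array([-0.9,  0.2, -2.6]), 'w', 59.9)
```

View pics/t1.png

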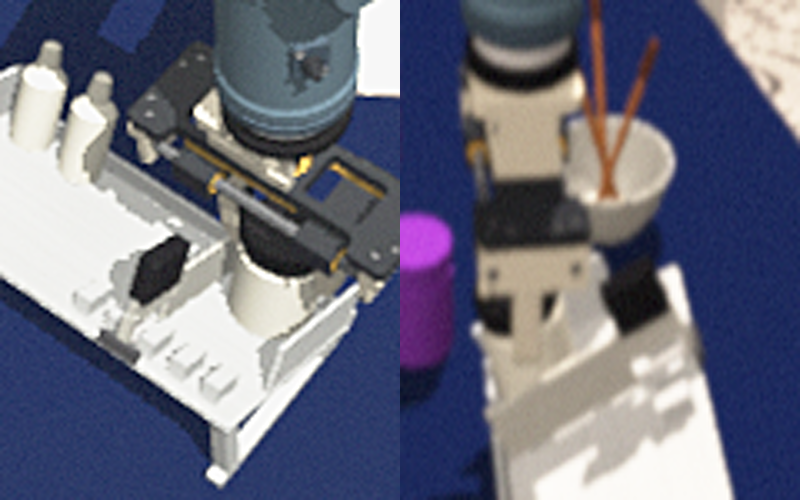

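The jar has already pivoted about halfway (roughly 13° left), with its uphill foot on the deck. I'll continue.

Emit:
{"op": "jog_arm", "data": {"plan": [-1, 0.2, 0.02, 0.2, 0, -1, 0.4, 0.03, 0.4, 0, -1, 0.6, 0.04, 0.6, 0, -1, 0.8, 0.04, 0.8, 0, -1, 1.0, 0.04, 0.95, 0, -1, 1.2, 0.04, 1.1, 0, -1, 1.2, 0.04, 1.1, 0, -1, 1.2, 0.04, 1.1, 0]}}

```text
time_s: 11.85
tool_pos: [0.5671, -0.0375, 0.2827]
orientation: [-0.379, -3.118, -0.0]
force: [-1.3, -0.2, -1.4]
grip_width: 0.643
finger_force: 8.0
```

```bash
python3 tilt.py 2
```

```text
scene 0.006 88 x 0.5073 0.5761 y 0.0699 0.1267
scene 0.015 83 x 0.5412 0.5777 y 0.0701 0.128
scene 0.024 84 x 0.5346 0.5773 y 0.0696 0.1274
scene 0.033 84 x 0.542 0.5783 y 0.0701 0.1274
scene 0.042 84 x 0.5479 0.5773 y 0.0698 0.1299
scene 0.051 106 x 0.5517 0.5786 y 0.0708 0.1296
side 0.006 10 x 0.5086 0.5737 y 0.067 0.1126
side 0.024 33 x 0.5179 0.5749 y 0.072 0.1
side 0.033 72 x 0.5187 0.5747 y 0.0665 0.1018
side 0.042 52 x 0.5187 0.5749 y 0.0671 0.0998
side 0.051 63 x 0.518 0.5752 y 0.0671 0.0957
(array([ 0.09, -0.01, -0.07]), 'turn', np.float64(-0.0023), 't', 11.95, 'F', array([-0.4,  0.1, -2.2]), 'w', 59.6)
```

Nearly flush (about 2°) and centred on the bay. I'll press it gently onto the deck.

Emit:
{"op": "jog_arm", "data": {"plan": [-1, -0.02, 0, 0.06, 0, -1, -0.05, 0, 0.12, 0, -1, -0.07, 0, 0.18, 0, -1, -0.07, 0, 0.18, 0, -1, -0.07, 0, 0.18, 0]}}

```text
time_s: 12.45
tool_pos: [0.5672, -0.0375, 0.2812]
orientation: [-0.378, -3.116, -0.0]
force: [-5.2, 2.0, 2.7]
grip_width: 0.644
finger_force: 8.0
```

```bash
python3 tilt.py 3
```

```text
scene 0.006 86 x 0.5069 0.5761 y 0.0709 0.1269
scene 0.015 86 x 0.5436 0.5771 y 0.0719 0.1272
scene 0.024 82 x 0.5394 0.5762 y 0.0711 0.1277
scene 0.033 88 x 0.5446 0.5778 y 0.071 0.1297
scene 0.042 92 x 0.5482 0.578 y 0.0669 0.1271
scene 0.051 100 x 0.5507 0.5755 y 0.0664 0.1297
side 0.006 11 x 0.5082 0.5733 y 0.0672 0.1048
side 0.024 33 x 0.5178 0.5741 y 0.0715 0.1003
side 0.033 76 x 0.517 0.5741 y 0.0675 0.1011
side 0.042 47 x 0.5174 0.5739 y 0.0686 0.0986
side 0.051 61 x 0.5165 0.5745 y 0.0685 0.0999
(array([ 0.08, -0.01, -0.23]), 'turn', np.float64(-0.0022), 't', 12.55, 'F', array([-5.9,  1.8,  3. ]), 'w', 59.8)
```

Flush, pressed with about 8 N. Release and rise straight up.

Emit:
{"op": "jog_arm", "data": {"plan": [0.4, -0.03, 0, 0.1, 0, 0.5, -0.03, 0, 0.1, 0, 0.6, -0.03, 0, 0.1, 0, 0.6, -0.03, 0, 0.1, 0, 0.6, -0.03, 0, 0.1, 0, 0.6, -0.03, 0, -1, 0, 0.6, -0.03, 0, -3, 0, 0.6, -0.03, 0, -6, 0, 0.6, 0, 0, -10, 0, 0.6, 8, 0, -13, 0, 0.6, 12, 0, -14, 0, 0.6, 16, 0, -14, 0]}}

```text
time_s: 13.75
tool_pos: [0.4267, -0.0031, 0.4214]
orientation: [0.379, 3.115, -0.001]
force: [0.4, -0.1, 1.4]
grip_width: 0.8
finger_force: 0.0
```

```bash
python3 tilt.py 4; python3 - <<'E'
from h import *
from t import R
d=dict(np.load('scene5.npz'));D=cloud(d)@R;D[...,2]+=.2263
j=(D[...,0]>.5)&(D[...,0]<.62)&(D[...,1]>.065)&(D[...,1]<.132)&(D[...,2]>.07)&(D[...,2]<.085)
q=D[j];C=q-q.mean(0);n=np.linalg.svd(C,full_matrices=False)[2][2]
print("lid",len(q),q.min(0),q.max(0),(q.min(0)+q.max(0))/2,"normal(deck)",n)
print(status.state()["time_s"])
E
```

```text
scene 0.006 90 x 0.5083 0.5748 y 0.0701 0.1261
scene 0.015 87 x 0.5314 0.5737 y 0.0718 0.1269
scene 0.024 81 x 0.5385 0.5754 y 0.0713 0.1276
scene 0.033 93 x 0.532 0.5759 y 0.071 0.1274
scene 0.042 87 x 0.5303 0.5738 y 0.0695 0.128
scene 0.051 111 x 0.5367 0.5742 y 0.0692 0.1268
side 0.015 11 x 0.5143 0.5719 y 0.0827 0.1019
side 0.024 41 x 0.5155 0.5722 y 0.0695 0.1001
side 0.033 68 x 0.5172 0.5726 y 0.0666 0.1024
side 0.042 80 x 0.5158 0.5727 y 0.0669 0.1002
side 0.051 96 x 0.5148 0.5722 y 0.0669 0.1067
(array([-14.78,  -0.06,  13.72]), 'turn', np.float64(-0.0014), 't', 13.85, 'F', array([ 0.9, -0.6,  0.2]), 'w', 74.5)
lid 393 [0.5137402  0.06918089 0.07023906] [0.57512972 0.1274414  0.08037256] [0.54443496 0.09831115 0.07530581] normal(deck) [-0.04507175 -0.02169858 -0.99874807]
13.85
```

View pics/t4.png

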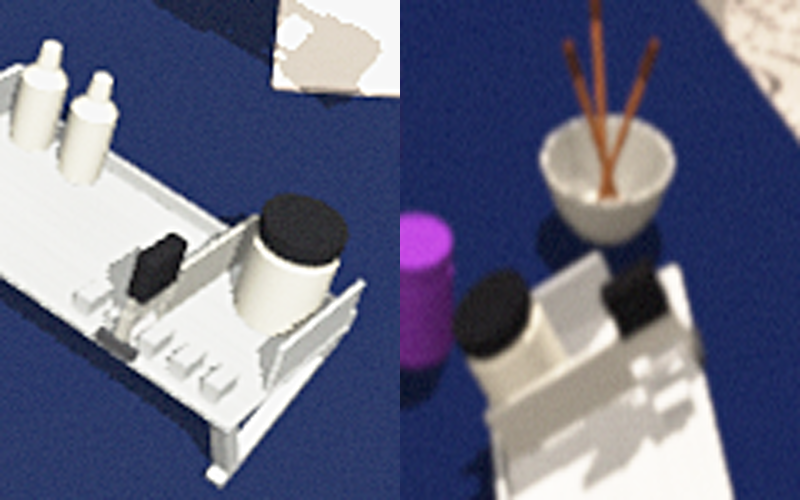

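The jar stands square in the bay at deck (0.545, 0.098), against a target of (0.546, 0.098). The divider is seated and the gripper is clear.

```bash
python3 -c "
from station import ticket
print(ticket.hand_in())"
```

```text
the job is handed in; nothing more can be done
None
```

I moved the divider to the third notch, where it sits fully down, and set the wide jar square on the deck within about 2 mm of the bay point. The other items were left alone, and I handed the job in at about 14 s.

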